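Hold a tenoned rail in the open planing vice

TASK

Open the low grey planing vice: press its release pedal right down to the stop and let it spring back, so that the jaw flies open. Then pick up the short rail with a tenon at each end, lift it over the things standing in between and lower it between the open jaws without knocking it against the vice. Finish still holding it there, upright, centred and square between the jaws, its lower edge about 10 mm above the steel bed and touching neither bed nor jaws, ready for me to wind the jaw in for planing its top edge; leave everything else where it is.

Things in the scene. Friction and masses are not known exactly. Their poses are not given: they have to be found in the camera images.
- planing_vise: low grey vice with wooden jaw liners, fixed to the bench; place and yaw vary. Origin on the bench under the middle of the OPEN jaw gap; x across the jaws, from moving jaw (-x side, with screw and tommy bar, robot side) to fixed jaw (liner face at x = +22); y along the jaws (130 long, tops 65 high). Base 184 x 170 x 12. Nut block x -91 to -71, 62 high; jaw open, tommy bar at x -151, up to 77 high.
- vise_bed (a point): point on top of the flat steel bed between the jaws (30 above the bench, 84 wide along y), midway between the open liner faces (22 mm to each) and midway along the jaws; axes as the vice. The centre of the rail's underside belongs about 10 mm above this point, the rail's y along this y (either way round).
- vise_jaw (a joint): travel of the moving jaw, m: 0 = shut (4 mm gap), held by the pedal's catch; 0.040 = fully open, gap 44 mm. It slides to the vice's -x. Once unlatched, a spring (14 N shut, 5 N open) opens it by itself within a second and keeps it open.
- release_pedal (a joint): angle of the release pedal, rad: 0 = up, 0.30 = down on its stop (plate level). Hinged beside the bed along the vice's x; the free outer end goes down when pressed. At pedal_pad its spring takes about 4 N to start and 6 N at the stop (the stop is rigid); let go, it comes back up. The catch frees the jaw at about 0.18.
- pedal_pad (a point): press point on top of the pedal's ribbed steel tread, which sticks out of the vice's -y end (right-hand side seen from the robot); tread 52 (along vice x) x 62. At rest the tread slopes up outwards by 0.30 rad and this point is 44 above the bench, at x -16, y -124 in the vice frame; on the stop 22.5 above the bench, at y -128.
- rail: the workpiece: light wood rail standing on its long narrow edge, 22 thick (its x) x 110 long (its y) x 70 high, plus a stub tenon 10 thick x 23 long x 46 high at each end (154 over all); origin at the centre of its underside, z up. 0.10 to 0.22 kg. Grip across the 22 mm near the top: fingertips up to 33 below its top edge stay clear above the jaws.
- torpedo_level: blue torpedo level standing on its long edge, 22 thick x 232 long x 48 high, between the rail and the vice; long axis = its y; origin under its centre. Bystander, leave alone.
- jar_screws: clear screw jar with a red lid, 65 diameter x 99 high, standing between the rail and the vice; origin under its centre. Bystander, leave alone.
- small_tin: small paint tin, 77 diameter x 77 high, standing between the rail and the vice; origin under its centre. Bystander, leave alone.
- tape_measure: yellow tape measure lying on its side, 74 x 71 x 36 high; origin under its centre. Bystander, leave alone.
- sanding_block: sanding block, 60 x 112 x 32 high, behind the vice; origin under its centre. Bystander, leave alone.

How it is judged:
By the outcome, as a careful person would: the job done as asked, in the order asked, and still so for the second after the job is handed in, while the arm keeps its last pose, push and grip.
It also fails if it takes over 58 s, if anything falls off the work surface, if the arm or the gripper's body presses on something with over 40 N, if the wrist force passes 120 N, or if a joint passes its speed limit or range.

ROBOT

A 7-joint arm with a two-finger parallel gripper is mounted at the origin on the work surface; the furniture and walls round the work are solid. World frame = base frame: x ahead of the robot, y to its left, z up, the work surface at z = 0. Lengths are in m, angles in degrees, forces in N, time in s.
With the tool pointing down it reaches from about 0.4 to 0.9 m from the base axis. Payload 5.5 kg.
Tool frame: the origin (TCP) lies on the centre line of the jaws, within the pads' length; the fingertips stand 11 mm ahead of it and the grasp point (between the pads) lies 8 mm behind it (arm.finger_overhang is the distance from the TCP to the fingertips, in m); z points along the fingers, y is the line along which they close (so a half turn about z gives the same grasp; the last joint's range is limited). The gripper opens to 92 mm and grips with 3 to 60 N. Pads are 19 mm wide; open, the fingers measure 130 mm over their backs; the gripper's body (75 mm by 190 mm) begins 47 mm behind the grasp point.
Start: joints at [79.538, 28.699, -24.465, 88.831, 12.651, 65.22, -12.049], TCP at [0.28, -0.586, 0.203] pointing down, gripper open.
Joint ranges: [-164.97, 164.97], [-17.58, 116.51], [-87.97, 89.64], [11.32, 138.91], [-80.73, 260.73], [10.89, 115.49], [-147.41, 147.41]. Speed limits (degrees/s): [147.25, 147.25, 180, 180, 180, 180, 180].

INTERFACE

Orientations are given as [roll, pitch, yaw] about the fixed x, y, z axes, in that order (R = Rz(yaw) Ry(pitch) Rx(roll)).
In Python, from cell import arm, imaging, finish_job gives the robot as it stands.
- The arm moves only by the shell command python3 -m creep 'ROWS' [OPENING]. ROWS is a JSON object of lists of equal length, an entry for each row: "linear": the shift along the tool's x, y, z in m, a list of three; "yaw": the turn about the tool's z in degrees. A call has exactly 8 rows; each row is the pose to reach, as a shift and turn from the pose commanded when the call began, along the tool's axes at that moment; what a row does not reach only later rows make up. A row lasts 1/8 s, in which the tool goes at most 62.5 mm and 10.7 degrees, less where a joint would pass 70% of its speed; a pose out of reach is approached as far as the arm can. A call with a gripper value outside its range is refused whole. OPENING is the opening, from 0 (shut) to 1 (fully open), set as the call begins (- or left out, the last holds). The fingers move at their own pace and stop on an object; the grip force is fixed at half the most. Time passes only in rows, so rows that repeat a pose let the fingers close, or fill a call up. It gives the time, the measured TCP pose, the force, the opening and the grip force at its end, in the units of the state.
- arm.observe(): the state, without advancing time (a new reading comes with each control period).
- imaging.camera(name): name is "scene" or "top" or "wrist"; returns (picture, depth): 384x512x3 uint8, red, green, blue; 384x512 float32, m along the optical axis (not along the pixel's ray), 0 where there is no reading.
- imaging.calibration(name): a dict with "fx", "fy", "cx", "cy" (pixels), "R" (3x3) and "t" (3): a world point X has camera coordinates R X + t; the wrist camera has in their place "T_tool_cam" (4x4, takes a point from camera to tool coordinates, whose origin is the TCP and whose axes are the flange's). Camera axes: x right, y down, z forward; pixel columns grow to the right and rows downward; lengths in m; the calibration is good to about 2 mm. A picture is of the moment at which its call begins: read the wrist's pose just before it. calibration takes no time and is no camera call.
- finish_job(): hands the job in; it is judged then, once.
The state is a dict: "clock": time; "q": joint angles; "dq": joint speeds; "joint_torque": joint torques, N m; "tool_pos": TCP position; "tcp_rot": TCP orientation; "contact_force": force on the tool from outside, world axes, zero at the start; "moment": the same for the moment, N m; "finger_gap": opening from 0.0 (shut) to 1.0 (fully open); "finger_force": force on a finger pad.
Only numpy, scipy, OpenCV 4.12 (cv2) and the standard library are available. Lean on these libraries where they do the work, as an engineer would, in place of code of your own. Each camera call takes 0.05 s, during which the arm holds its last target. There are 200 camera calls.

## Working session

There is one attempt and no reset: what is moved stays moved. The work goes in short steps, Python scripts to look and compute and a shell command to move; the robot and the scene stay as the last step left them, time stands still between calls to the robot, and variables do not carry over. Pictures are saved under pics/ and viewed, at most 13 in all, crops included, and the job is handed in when it is done.

```bash
ls; mkdir -p pics
python3 - <<'E'
from cell import arm, imaging
import cv2,numpy as np
for n in("scene","top"):
    p,d=imaging.camera(n); cv2.imwrite(f"pics/{n}0.png",p[:,:,::-1]); np.savez(f"{n}0.npz",p=p,d=d)
    c=imaging.calibration(n); print(n,c, (d>0).mean())
print(arm.observe()); print(imaging.calibration("wrist"))
E
```

```text
pics
scene {'fx': 417.13618095880867, 'fy': 417.13618095880867, 'cx': 252.61717461582685, 'cy': 188.10132232246892, 'R': array([[-0.90424521, -0.42693131, -0.00838153],
       [-0.27794327,  0.60336115, -0.74746428],
       [ 0.324173  , -0.67356141, -0.66424912]]), 't': array([0.51593325, 0.1682319 , 1.08269907])} 0.9958852132161459
top {'fx': 416.3562481414576, 'fy': 416.3562481414576, 'cx': 257.13508501640126, 'cy': 195.00309218569902, 'R': array([[-0.02699833, -0.99947274, -0.01803674],
       [-0.98913809,  0.02931846, -0.14403561],
       [ 0.14448848,  0.01395211, -0.98940812]]), 't': array([0.09469147, 0.52694909, 1.20480069])} 0.9958394368489584
{'clock': 0.1, 'q': array([ 79.53670074,  28.74673337, -24.45260817,  88.88597047,
        12.65191346,  65.21865503, -12.04773232]), 'dq': array([ 3.88135338e-02, -1.23762154e-01, -1.67636694e-02, -1.21034499e-01,
       -7.34629655e-02, -2.08660818e-02, -4.27692706e-05]), 'joint_torque': array([-1.20132614e-02, -5.67864811e+01, -5.83883241e+00, -2.79908806e+01,
       -6.91097486e-02,  2.41003954e-02,  4.94205449e-05]), 'tool_pos': array([ 0.27993547, -0.58589269,  0.20199461]), 'tcp_rot': array([-1.79901848e+02, -1.60049024e-03,  2.55469358e+01]), 'contact_force': array([ 0.38730292, -0.44293663, -0.47143389]), 'moment': array([-0.00601975, -0.01915655, -0.03907584]), 'finger_force': 0.0, 'finger_gap': 0.9983896570576438}
{'fx': 304.8363373827322, 'fy': 304.8363373827322, 'cx': 255.28774503219827, 'cy': 191.11764831533227, 'T_tool_cam': array([[-5.98076058e-05, -9.54384234e-01, -2.98581194e-01,
         8.07970672e-02],
       [ 9.99999810e-01,  1.25929259e-04, -6.02825958e-04,
         1.20386521e-03],
       [ 6.12927699e-04, -2.98581173e-01,  9.54384046e-01,
        -1.81960963e-01],
       [ 0.00000000e+00,  0.00000000e+00,  0.00000000e+00,
         1.00000000e+00]])}
```

View pics/top0.png

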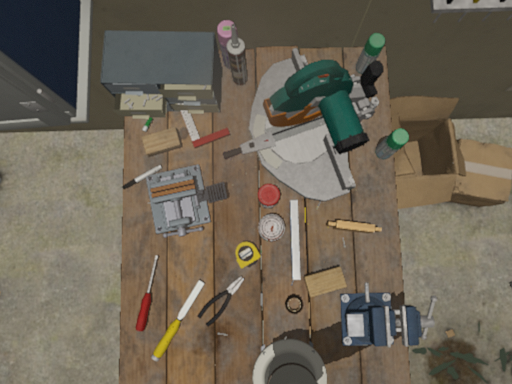

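View pics/scene0.png

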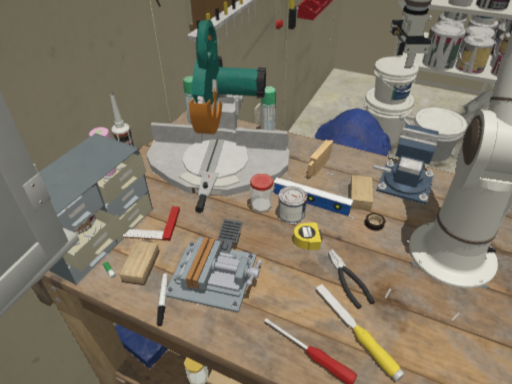

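Top view: vice near (180,200) with orange liners around (175,187) and pedal at (217,191); rail near (355,226); level (296,240), jar (269,194), tin (271,227), tape (247,255). The scene view agrees (rail at (320,158), vice at (215,272)).

```bash
cat > h.py <<'E'
import numpy as np,cv2
from cell import arm,imaging
from scipy.spatial.transform import Rotation as Ro
def cloud(n,d):
    c=imaging.calibration(n); v,u=np.mgrid[:384,:512]
    P=np.stack([(u-c['cx'])/c['fx']*d,(v-c['cy'])/c['fy']*d,d],-1)
    return (P-c['t'])@c['R']
def wcloud(s,d):
    c=imaging.calibration("wrist"); v,u=np.mgrid[:384,:512]; T=c['T_tool_cam']
    P=np.stack([(u-c['cx'])/c['fx']*d,(v-c['cy'])/c['fy']*d,d],-1)@T[:3,:3].T+T[:3,3]
    return P@Ro.from_euler('xyz',s['tcp_rot'],degrees=True).as_matrix().T+s['tool_pos']
def rect(X):
    (c,s,a)=cv2.minAreaRect((X[:,:2]*1000).astype(np.float32)); return np.round(c,1),np.round(s,1),round(a,1)
E
python3 - <<'E'
from h import *
f=np.load("top0.npz");p,d=f['p'],f['d'];W=cloud("top",d)
hsv=cv2.cvtColor(p,cv2.COLOR_RGB2HSV)
def reg(name,x0,x1,y0,y1,lo,hi,m=True):
    k=np.zeros(d.shape,bool);k[y0:y1,x0:x1]=1
    k&=(W[...,2]>lo)&(W[...,2]<hi)&(d>0)&m
    X=W[k]; print(name,len(X),rect(X) if len(X)>3 else '',np.round(np.median(X[:,2]),4) if len(X) else '')
reg("rail",318,395,205,245,.060,.085);reg("railall",318,395,205,245,.03,.085)
reg("level",280,312,190,290,.035,.06);reg("jar",252,288,175,212,.08,.12);reg("tin",252,292,210,246,.06,.09);reg("tape",230,264,236,275,.025,.05)
org=(hsv[...,0]<16)&(hsv[...,1]>110)
reg("liners",140,215,160,245,.055,.08,org);reg("vice>55",140,212,160,240,.055,.09);reg("base",140,212,160,240,.006,.09)
reg("pedal",206,235,175,210,.025,.07)
reg("bench",210,230,280,300,-.05,.05)
img=np.hstack([cv2.resize(p[155:245,115:240,::-1],None,fx=4,fy=4,interpolation=2),cv2.resize(p[195:285,315:390,::-1],None,fx=4,fy=4,interpolation=2)])
cv2.imwrite("pics/crop1.png",img)
s=np.load("scene0.npz");W2=cloud("scene",s['d'])
for nm,(x0,x1,y0,y1),lo,hi in [("rail",(300,345,135,185),.06,.085),("vice",(165,270,225,310),.055,.09),("bench",(280,300,270,290),-.05,.05)]:
    X=W2[y0:y1,x0:x1].reshape(-1,3);X=X[(X[:,2]>lo)&(X[:,2]<hi)];print("scene",nm,len(X),rect(X),np.median(X[:,2]))
E
```

```text
rail 309 (array([ 426.5, -198. ]), array([138.,  22.]), 81.6) 0.0694
railall 410 (array([ 426.2, -200.4]), array([153.1,  22.2]), 81.4) 0.0684
level 764 (array([396.4, -45. ]), array([ 60.2, 289.5]), 87.5) 0.047
jar 401 (array([520.1,  46.5]), array([62.4, 62.2]), 43.0) 0.0984
tin 561 (array([427.7,  40.6]), array([71.8, 74.8]), 88.3) 0.0728
tape 469 (array([354.1, 117.8]), array([71.3, 69.7]), 35.4) 0.0341
liners 313 (array([553.4, 327.6]), array([ 27.4, 127.4]), 11.3) 0.0649
vice>55 1132 (array([497.6, 317.9]), array([170.8, 130.6]), 10.6) 0.0622
base 3658 (array([525. , 332.9]), array([231.7, 233.3]), 82.9) 0.03
pedal 347 (array([539.8, 204.7]), array([52.1, 65.1]), 10.8) 0.0419
bench 399 (array([253.1, 200.1]), array([58.5, 56.3]), 88.9) 0.0005
scene rail 188 (array([ 426.4, -198.2]), array([115.7,  24. ]), 81.9) 0.06830593590404682
scene vice 1407 (array([496.9, 318.7]), array([171.3, 132.9]), 11.5) 0.06102908504025245
scene bench 400 (array([351. , 250.7]), array([48.2, 63.4]), 22.6) -0.0013319177422046195
```

View pics/crop1.png

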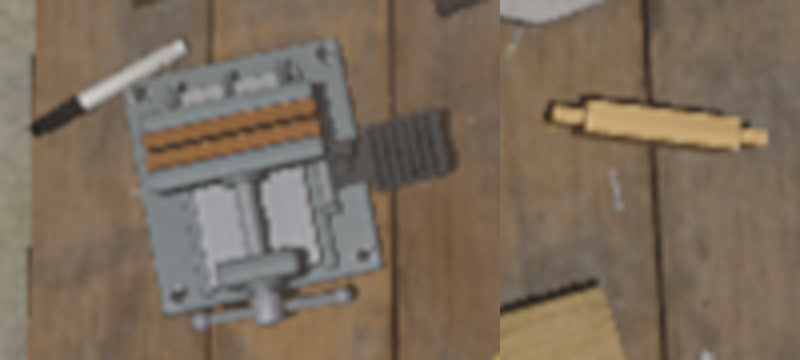

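The crop shows the vice shut with liners running at about +11° yaw, pedal on its right, and the rail at about −8.5°, sizes matching those given (22×153, 27×127 liner pair, tread 52×65).

Run:
```python
from h import *
W=np.concatenate([cloud(n,np.load(n+"0.npz")['d']).reshape(-1,3) for n in("top","scene")])
print("cols y from -.6 step .1; rows x from .2 step .1: 99.5pct height mm")
for x in np.arange(.2,.9,.1):
    r=[]
    for y in np.arange(-.6,.4,.1):
        k=(W[:,0]>x)&(W[:,0]<x+.1)&(W[:,1]>y)&(W[:,1]<y+.1);r.append(int(1000*np.percentile(W[k,2],99)) if k.sum()>5 else -1)
    print(round(x,1),r)
s=arm.observe();R=Ro.from_euler('xyz',s['tcp_rot'],degrees=True).as_matrix()
a=np.radians(11);o=np.array([.5538,.3276])-.020*np.array([np.cos(a),np.sin(a)])
V=lambda x,y:o+np.array([np.cos(a)*x-np.sin(a)*y,np.sin(a)*x+np.cos(a)*y])
pp=V(-.016,-.126);print(o,pp)
print(R.T@(np.array([*pp,.2])-s['tool_pos']))
print(R.T@(np.array([.41,-.12,.25])-s['tool_pos']))
```

```text
cols y from -.6 step .1; rows x from .2 step .1: 99.5pct height mm
0.2 [435, 334, 149, 149, 41, 48, 16, 14, 16, 14]
0.3 [428, -1, 4, 4, 38, 51, 1269, 38, 4, 16]
0.4 [-1, -1, 5, 72, 71, 52, 99, 4, 62, 71]
0.5 [-530, -1, 4, 59, 302, 47, 101, 51, 66, 67]
0.6 [-425, -447, 175, 170, 319, 445, 406, 62, 24, 34]
0.7 [-406, -435, 5, 292, 437, 472, 433, 183, 209, 205]
0.8 [-394, -407, 5, 294, 190, 118, 46, 221, 223, 223]
[0.53416746 0.32378382] [0.54250335 0.19704585]
[ 0.57453969 -0.59315565  0.00302678]
[ 0.31826614 -0.36433475 -0.04737244]
```

```bash
python3 -m creep '{"linear":[[0.02,-0.02,-0.03],[0.06,-0.065,-0.05],[0.105,-0.115,-0.05],[0.15,-0.17,-0.05],[0.195,-0.22,-0.05],[0.24,-0.275,-0.05],[0.28,-0.32,-0.05],[0.318,-0.364,-0.05]],"yaw":[-5,-14,-24,-34,-44,-54,-64,-74]}' 0
python3 - <<'E'
from h import *
s=arm.observe();R=Ro.from_euler('xyz',s['tcp_rot'],degrees=True).as_matrix();print(s['q'],s['clock'])
for t in ([.43,.06,.25],[.5425,.197,.15],[.5425,.197,.06]): print(R.T@(np.array(t)-s['tool_pos']))
E
```

```text
clock: 1.1
tool_pos: [0.4047, -0.1392, 0.2529]
tcp_rot: [-180.0, 0.0, 99.9]
contact_force: [1.0, -0.2, 0.2]
finger_gap: 0.174
finger_force: 0.0
[ 67.26932631   3.26707316 -52.9836543  114.61909065   2.96776082
  63.43271249  22.85425019] 1.1
[0.19192033 0.05900216 0.00269531]
[0.30773274 0.19329934 0.10258026]
[0.30780557 0.19331365 0.19258023]
```

```bash
python3 -m creep '{"linear":[[0.05,0.014,0],[0.105,0.03,0],[0.16,0.047,0],[0.21,0.08,0],[0.25,0.12,0.02],[0.275,0.155,0.05],[0.29,0.18,0.08],[0.291,0.183,0.1]],"yaw":[-1,-1,-1,-1,-1,-1,-1,-1]}' 0
python3 - <<'E'
from h import *
s=arm.observe();p,d=imaging.camera("wrist");cv2.imwrite("pics/w1.png",p[:,:,::-1]);W=wcloud(s,d);s2=arm.observe();print(s['tool_pos'],s2['tool_pos'],s2['tcp_rot'],s2['contact_force'],s2['q'])
z=W[...,2];hsv=cv2.cvtColor(p,cv2.COLOR_RGB2HSV)
k=(d>0)&(z>.055)&(z<.075)&(hsv[...,0]<16)&(hsv[...,1]>110)&(W[...,1]>.22)
if k.sum()>5:print("liners",k.sum(),rect(W[k]))
k=(d>0)&(z>.027)&(z<.06)&(np.abs(W[...,0]-.54)<.05)&(W[...,1]<.238)&(W[...,1]>.1)
if k.sum()>5:print("pedal",k.sum(),rect(W[k]),np.median(W[k][:,2]))
E
```

```text
clock: 2.1
tool_pos: [0.5366, 0.178, 0.1508]
tcp_rot: [-179.9, -0.1, 100.7]
contact_force: [-0.2, 0.2, -0.0]
finger_gap: 0.003
finger_force: 0.0
[0.53656945 0.17804639 0.15080361] [0.53495446 0.17620776 0.14877909] [-1.79686006e+02 -3.80334105e-02  1.00618460e+02] [-1.64129771 -1.16608951 -0.45487851] [ 21.02701455  32.59614887 -55.86414616 103.5122877   30.5363092
  60.84027653 -35.7068229 ]
liners 2935 (array([557.9, 299.9]), array([27.6, 73.3]), 10.9)
pedal 3694 (array([540.3, 205.6]), array([51.9, 70.4]), 10.6) 0.04176489071755428
```

View pics/w1.png

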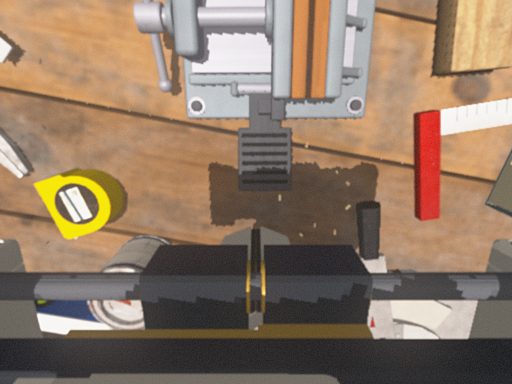

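Wrist view: the tread lies at (265,155) ahead of the closed fingertips (255,320), clear surroundings, vice jaws still shut.

```bash
python3 -m creep '{"linear":[[0.01,0.006,0.01],[0.02,0.011,0.03],[0.02,0.011,0.05],[0.02,0.011,0.065],[0.02,0.011,0.075],[0.02,0.011,0.08],[0.02,0.011,0.08],[0.02,0.011,0.08]],"yaw":[0,0,0,0,0,0,0,0]}' 0
```

```text
clock: 3.15
tool_pos: [0.5445, 0.1982, 0.0735]
tcp_rot: [179.9, -0.0, 100.5]
contact_force: [-0.8, 0.8, 0.2]
finger_gap: 0.004
finger_force: 0.0
```

```bash
python3 -m creep '{"linear":[[-0.001,-0.001,0.008],[-0.001,-0.001,0.015],[-0.001,-0.001,0.02],[-0.001,-0.001,0.025],[-0.001,-0.001,0.03],[-0.001,-0.001,0.034],[-0.001,-0.001,0.036],[-0.001,-0.001,0.036]],"yaw":[0,0,0,0,0,0,0,0]}' 0
```

```text
clock: 4.15
tool_pos: [0.5433, 0.1968, 0.0368]
tcp_rot: [-180.0, -0.0, 100.5]
contact_force: [0.5, 0.3, 0.5]
finger_gap: 0.006
finger_force: 0.0
```

Run:
```python
from h import *
s=arm.observe();p,d=imaging.camera("wrist");cv2.imwrite("pics/w2.png",p[:,:,::-1]);print(arm.observe())
p,d=imaging.camera("scene");cv2.imwrite("pics/s2.png",cv2.resize(p[200:320,150:290,::-1],None,fx=4,fy=4))
```

```text
{'clock': 4.2, 'q': array([ 13.29064933,  41.58939213, -48.42768556, 105.60488741,
        39.52900383,  51.28167634, -43.59855059]), 'dq': array([ 0.09875523, -0.1507137 , -0.06944041, -0.09356047,  0.0238803 ,
       -0.11587015,  0.08984534]), 'joint_torque': array([ 5.64333732e-04, -5.23821723e+01, -1.45609984e+01, -1.89147127e+01,
       -4.89198184e-02, -2.63983675e-02, -4.10623281e-03]), 'tool_pos': array([0.54335025, 0.19684498, 0.03698251]), 'tcp_rot': array([ 1.79994476e+02, -1.60424443e-03,  1.00546330e+02]), 'contact_force': array([ 0.04820643, -0.36548572,  0.80766372]), 'moment': array([-0.00506242, -0.08935917,  0.03022837]), 'finger_force': 0.0, 'finger_gap': 0.004184339600726001}
```

View pics/s2.png

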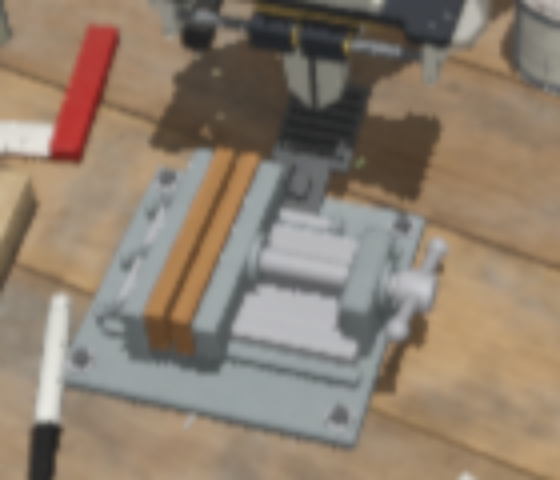

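Scene crop: closed fingertips at crop (318,100) are over the middle of the tread, jaws still shut; I'll check whether the tread has gone down.

Run:
```python
from h import *
print(arm.finger_overhang)
p,d=imaging.camera("scene");W=cloud("scene",d)
a=np.radians(10.8);o=np.array([.5342,.3238]);c,s_=np.cos(a),np.sin(a)
for nm,Q in(("now",W),("before",cloud("scene",np.load("scene0.npz")['d'])),("w",wcloud(arm.observe(),imaging.camera("wrist")[1]))):
    x=(Q[...,0]-o[0])*c+(Q[...,1]-o[1])*s_;y=-(Q[...,0]-o[0])*s_+(Q[...,1]-o[1])*c
    for y0 in range(-180,-60,10):
        k=(x>-.038)&(x<.006)&(y>y0/1e3)&(y<y0/1e3+.01)&(Q[...,2]<.1)&(Q[...,2]>-.02)
        if k.any():print(nm,y0,k.sum(),np.round(np.percentile(Q[k][:,2],[10,50,90])*1000))
```

```text
0.011
now -180 8 [-2. -1. -0.]
now -170 8 [-2. -1.  1.]
now -160 7 [-4. -2. -0.]
now -150 19 [-0. 48. 50.]
now -140 29 [-0. 45. 50.]
now -130 72 [39. 44. 49.]
now -120 201 [38. 73. 96.]
now -110 78 [-4. 36. 39.]
now -100 74 [-0. 33. 37.]
now -90 33 [28. 30. 34.]
now -80 53 [10. 31. 44.]
now -70 59 [21. 25. 39.]
before -180 8 [-2. -1.  1.]
before -170 7 [-3. -1.  1.]
before -160 7 [-2. -1. -0.]
before -150 47 [-0. 49. 51.]
before -140 62 [44. 46. 50.]
before -130 68 [28. 43. 46.]
before -120 72 [ 3. 40. 42.]
before -110 80 [-3. 36. 39.]
before -100 73 [-1. 33. 37.]
before -90 36 [27. 31. 41.]
before -80 52 [11. 31. 43.]
before -70 60 [20. 25. 37.]
w -140 49 [44. 46. 48.]
w -130 889 [41. 43. 45.]
w -120 2345 [39. 63. 86.]
w -110 1155 [36. 37. 40.]
w -100 1244 [ 1. 34. 37.]
w -90 846 [13. 31. 46.]
w -80 1056 [12. 36. 47.]
w -70 1177 [22. 33. 62.]
```

View pics/w2.png

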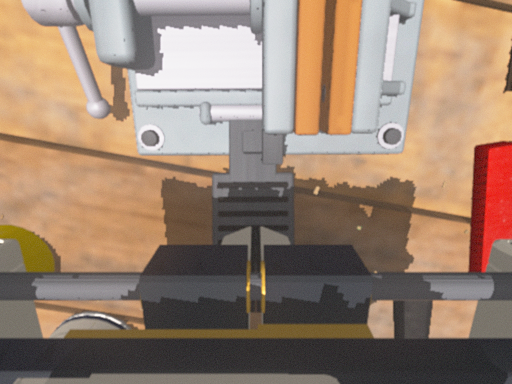

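Run:
```python
from h import *
s=arm.observe();p,d=imaging.camera("wrist");W=wcloud(s,d)
for v in range(120,300,8): print(v,[tuple(np.round(W[v,u]*1000).astype(int)) for u in (240,255,270)])
```

```text
120 [(np.int64(522), np.int64(259), np.int64(22)), (np.int64(531), np.int64(261), np.int64(24)), (np.int64(538), np.int64(265), np.int64(62))]
128 [(np.int64(523), np.int64(255), np.int64(24)), (np.int64(532), np.int64(256), np.int64(24)), (np.int64(539), np.int64(261), np.int64(62))]
136 [(np.int64(524), np.int64(250), np.int64(25)), (np.int64(533), np.int64(253), np.int64(35)), (np.int64(541), np.int64(256), np.int64(45))]
144 [(np.int64(525), np.int64(245), np.int64(28)), (np.int64(534), np.int64(248), np.int64(36)), (np.int64(542), np.int64(251), np.int64(46))]
152 [(np.int64(526), np.int64(241), np.int64(29)), (np.int64(535), np.int64(244), np.int64(37)), (np.int64(543), np.int64(247), np.int64(46))]
160 [(np.int64(526), np.int64(236), np.int64(31)), (np.int64(536), np.int64(238), np.int64(31)), (np.int64(544), np.int64(242), np.int64(46))]
168 [(np.int64(527), np.int64(231), np.int64(31)), (np.int64(537), np.int64(233), np.int64(31)), (np.int64(546), np.int64(234), np.int64(31))]
176 [(np.int64(528), np.int64(227), np.int64(34)), (np.int64(537), np.int64(228), np.int64(33)), (n
[... 1506 characters left out ...]
4(230), np.int64(143)), (np.int64(542), np.int64(205), np.int64(99)), (np.int64(541), np.int64(232), np.int64(143))]
272 [(np.int64(533), np.int64(230), np.int64(148)), (np.int64(542), np.int64(205), np.int64(105)), (np.int64(541), np.int64(232), np.int64(147))]
280 [(np.int64(533), np.int64(230), np.int64(150)), (np.int64(538), np.int64(225), np.int64(142)), (np.int64(541), np.int64(231), np.int64(149))]
288 [(np.int64(534), np.int64(227), np.int64(150)), (np.int64(538), np.int64(224), np.int64(144)), (np.int64(541), np.int64(229), np.int64(151))]
296 [(np.int64(534), np.int64(226), np.int64(151)), (np.int64(539), np.int64(221), np.int64(144)), (np.int64(542), np.int64(227), np.int64(151))]
```

Wrist view: tread visible at (253,205) with fingertip edge at about (255,227); depth puts the real fingertips near z≈0.06, about 30 mm higher than the stated overhang implies, and there is no contact force. So I'll descend by force, in small steps.

```bash
python3 -m creep '{"linear":[[0,0,0.003],[0,0,0.006],[0,0,0.009],[0,0,0.012],[0,0,0.014],[0,0,0.016],[0,0,0.016],[0,0,0.016]],"yaw":[0,0,0,0,0,0,0,0]}' 0; python3 -c "
from cell import arm;print(arm.observe()['contact_force'])"
```

```text
clock: 5.4
tool_pos: [0.5436, 0.1967, 0.0211]
tcp_rot: [180.0, 0.0, 100.5]
contact_force: [0.2, -0.6, 2.7]
finger_gap: 0.004
finger_force: 1.3
[ 0.22868125 -0.58543312  2.7087659 ]
```

```bash
python3 -m creep '{"linear":[[0,0,0.003],[0,0,0.006],[0,0,0.009],[0,0,0.012],[0,0,0.015],[0,0,0.017],[0,0,0.018],[0,0,0.018]],"yaw":[0,0,0,0,0,0,0,0]}' 0; python3 -c "
from cell import arm;print(arm.observe()['contact_force'])"
```

```text
clock: 6.4
tool_pos: [0.5437, 0.1965, 0.003]
tcp_rot: [180.0, 0.0, 100.5]
contact_force: [1.2, -2.9, 5.3]
finger_gap: 0.006
finger_force: 2.4
[ 1.16682517 -2.8787704   5.28791573]
```

```bash
python3 -m creep '{"linear":[[0,0,0.001],[0,0,0.002],[0,0,0.003],[0,0,0.004],[0,0,0.005],[0,0,0.005],[0,0,0.005],[0,0,0.005]],"yaw":[0,0,0,0,0,0,0,0]}' 0; python3 -c "
from cell import arm;print(arm.observe()['contact_force'])"
```

```text
clock: 7.4
tool_pos: [0.5438, 0.1963, -0.0018]
tcp_rot: [180.0, 0.0, 100.5]
contact_force: [2.8, -4.0, 7.1]
finger_gap: 0.005
finger_force: 3.1
[ 2.81608655 -4.01933214  7.11352628]
```

```bash
python3 -m creep '{"linear":[[0,0,0.001],[0,0,0.002],[0,0,0.003],[0,0,0.003],[0,0,0.003],[0,0,0.003],[0,0,0.003],[0,0,0.003]],"yaw":[0,0,0,0,0,0,0,0]}' 0
python3 - <<'E'
from h import *
print(arm.observe()['contact_force'])
W=wcloud(arm.observe(),imaging.camera("wrist")[1])
a=np.radians(10.8);o=np.array([.5342,.3238]);c,s_=np.cos(a),np.sin(a)
x=(W[...,0]-o[0])*c+(W[...,1]-o[1])*s_;y=-(W[...,0]-o[0])*s_+(W[...,1]-o[1])*c
for y0 in range(-170,-70,10):
    k=(x>-.038)&(x<.006)&(y>y0/1e3)&(y<y0/1e3+.01)&(W[...,2]<.1)&(W[...,2]>-.02)
    if k.any():print(y0,k.sum(),np.round(np.percentile(W[k][:,2],[10,50,90])*1000))
E
```

```text
clock: 8.4
tool_pos: [0.544, 0.1963, -0.0023]
tcp_rot: [179.9, 0.2, 100.5]
contact_force: [-4.9, -8.0, 27.9]
finger_gap: 0.01
finger_force: 14.0
[-4.92378704 -7.99967041 27.89466818]
-140 134 [67. 68. 69.]
-130 224 [21. 22. 24.]
-120 2487 [21. 25. 51.]
-110 1423 [21. 22. 24.]
-100 3114 [20. 92. 99.]
-90 1185 [11. 22. 29.]
-80 1409 [12. 22. 31.]
```

The tread is level at 22 mm and the force jumped to 28 N, so it is on its stop (this puts the closed tips ~25 mm behind the reported TCP). Now release.

```bash
python3 -m creep '{"linear":[[0,0,-0.01],[0,0,-0.03],[0,0,-0.06],[0,0,-0.1],[0,0,-0.14],[-0.03,0,-0.18],[-0.06,0,-0.21],[-0.06,0,-0.22]],"yaw":[0,0,0,0,0,0,0,0]}' 1
python3 - <<'E'
from h import *
s=arm.observe();print(s['q'])
p,d=imaging.camera("wrist");cv2.imwrite("pics/w3.png",p[:,:,::-1]);W=wcloud(s,d);np.savez("w3.npz",p=p,d=d,W=W)
z=W[...,2];hsv=cv2.cvtColor(p,cv2.COLOR_RGB2HSV)
m=((d>0)&(z>.057)&(z<.073)&(hsv[...,0]<16)&(hsv[...,1]>110)&(W[...,1]>.22)).astype(np.uint8)
n,l,st,ce=cv2.connectedComponentsWithStats(m)
for i in range(1,n):
    if st[i,4]>80: print("liner",st[i],rect(W[l==i]))
T=imaging.camera("top");np.savez("top1.npz",p=T[0],d=T[1]);p,d=T;W=cloud("top",d);z=W[...,2];hsv=cv2.cvtColor(p,cv2.COLOR_RGB2HSV)
m=((d>0)&(z>.057)&(z<.073)&(hsv[...,0]<16)&(hsv[...,1]>110)).astype(np.uint8);m[:,220:]=0
n,l,st,ce=cv2.connectedComponentsWithStats(m)
for i in range(1,n):
    if st[i,4]>20: print("top liner",st[i],rect(W[l==i]))
E
```

```text
clock: 9.45
tool_pos: [0.5554, 0.1356, 0.2166]
tcp_rot: [179.9, 0.0, 100.3]
contact_force: [0.6, -0.4, 0.5]
finger_gap: 0.825
finger_force: 0.0
[ 27.47579472  28.863685   -58.71956345  98.9092735   26.62585472
  67.39454347 -28.32831624]
liner [233   0  13  51 588] (array([513.8, 276.3]), array([11.6, 44.6]), 11.7)
liner [290   0  13  50 598] (array([568.8, 286.5]), array([11.2, 43.4]), 11.1)
top liner [151 180  43  12 166] (array([560.8, 329.1]), array([ 12.6, 127.4]), 11.1)
top liner [154 198  44  13 141] (array([506.2, 319.2]), array([ 10.2, 128.7]), 10.7)
```

View pics/w3.png

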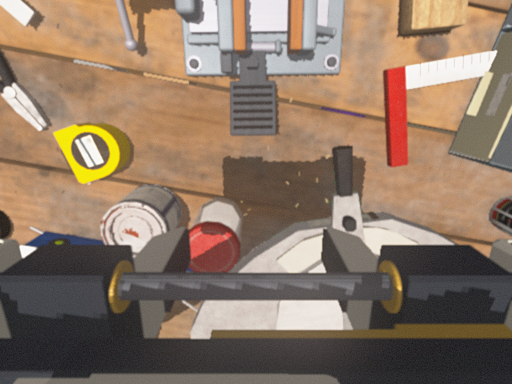

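Wrist view: jaws open (gap between liners at (243,20) and (303,20)), pedal back up at (254,107). Vice centre ≈ (0.5336, 0.3241), yaw ≈ 11°. Now check clearance near the rail.

Run:
```python
from h import *
W=np.concatenate([cloud(n,np.load(n+".npz")['d']).reshape(-1,3) for n in("top1","top0","scene0")])
for y in np.arange(-.32,.2,.04):
    k=(W[:,0]>.34)&(W[:,1]>y)&(W[:,1]<y+.04)&(W[:,0]<.8)
    print(round(y,2),[round(np.percentile(W[k&(W[:,2]>h)&(W[:,2]<.8)][:,0],1),3) if (k&(W[:,2]>h)&(W[:,2]<.8)).sum()>5 else None for h in(.08,.13,.2,.25,.3)])
t=cloud("top",np.load("top1.npz")['d']);k=np.zeros((384,512),bool);k[205:245,318:395]=1
X=t[k&(t[...,2]>.03)&(t[...,2]<.085)];print(len(X),rect(X))
s=arm.observe();print(s['tool_pos'],s['tcp_rot'])
a=np.radians(s['tcp_rot'][2]);xt=np.array([np.cos(a),np.sin(a)]);yt=np.array([np.sin(a),-np.cos(a)])
for q in([.47,.08],[.43,-.02],[.425,-.12],[.4263,-.199]):
    e=np.array(q)-s['tool_pos'][:2];print(q,e@xt,e@yt)
```

```text
Traceback (most recent call last):
  File "h.py", line 5, in cloud
    c=imaging.calibration(n); v,u=np.mgrid[:384,:512]
ValueError: cameras: scene, top, wrist
```

Run:
```python
from h import *
W=np.concatenate([cloud(n[:-1],np.load(n+".npz")['d']).reshape(-1,3) for n in("top0","scene0")])
for y in np.arange(-.32,.2,.04):
    k=(W[:,0]>.34)&(W[:,1]>y)&(W[:,1]<y+.04)&(W[:,0]<.8)
    print(round(y,2),[round(np.percentile(W[k&(W[:,2]>h)&(W[:,2]<.8)][:,0],1),3) if (k&(W[:,2]>h)&(W[:,2]<.8)).sum()>5 else None for h in(.08,.13,.2,.25,.3)])
t=cloud("top",np.load("top1.npz")['d']);k=np.zeros((384,512),bool);k[205:245,318:395]=1
X=t[k&(t[...,2]>.03)&(t[...,2]<.085)];print(len(X),rect(X))
s=arm.observe();print(s['tool_pos'],s['tcp_rot'])
a=np.radians(s['tcp_rot'][2]);xt=np.array([np.cos(a),np.sin(a)]);yt=np.array([np.sin(a),-np.cos(a)])
for q in([.47,.08],[.43,-.02],[.425,-.12],[.4263,-.199]):
    e=np.array(q)-s['tool_pos'][:2];print(q,e@xt,e@yt)
```

```text
-0.32 [np.float64(0.633), np.float64(0.635), None, None, None]
-0.28 [np.float64(0.729), np.float64(0.729), np.float64(0.76), np.float64(0.788), None]
-0.24 [np.float64(0.714), np.float64(0.714), np.float64(0.755), np.float64(0.779), None]
-0.2 [np.float64(0.533), np.float64(0.606), np.float64(0.606), np.float64(0.606), np.float64(0.606)]
-0.16 [np.float64(0.565), np.float64(0.596), np.float64(0.596), np.float64(0.596), np.float64(0.598)]
-0.12 [np.float64(0.599), np.float64(0.599), np.float64(0.599), np.float64(0.599), np.float64(0.616)]
-0.08 [np.float64(0.707), np.float64(0.707), np.float64(0.708), np.float64(0.708), np.float64(0.708)]
-0.04 [np.float64(0.694), np.float64(0.694), np.float64(0.694), np.float64(0.694), np.float64(0.694)]
-0.0 [np.float64(0.497), np.float64(0.683), np.float64(0.682), np.float64(0.683), np.float64(0.694)]
0.04 [np.float64(0.49), np.float64(0.682), np.float64(0.682), np.float64(0.682), None]
0.08 [np.float64(0.51), None, None, None, None]
0.12 [None, None, None, None, None]
0.16 [np.float64(0.789), np.float64(0.789), np.float64(0.791), None, None]
246 (array([ 422.7, -224.5]), array([105. ,  22.4]), 81.1)
[0.55427753 0.13861231 0.2159185 ] [ 1.79922627e+02 -4.75851246e-02  1.00536638e+02]
[0.47, 0.08] -0.042212651239382476 -0.0935745469623251
[0.43, -0.02] -0.13321189957314616 -0.15118649713492383
[0.425, -0.12] -0.2306113960049122 -0.1743886111515044
[0.4263, -0.199] -0.3085170354007077 -0.18755680580120027
```

```bash
python3 -m creep '{"linear":[[-0.015,-0.035,0],[-0.035,-0.08,0],[-0.075,-0.115,0],[-0.125,-0.145,0],[-0.18,-0.162,0],[-0.24,-0.177,0],[-0.3,-0.188,0],[-0.355,-0.197,0]],"yaw":[2,5,8,11,14,17,19,19]}' 1
python3 -m creep '{"linear":[[0,0,0],[0,0,0],[0,0,0],[0,0,0],[0,0,0],[0,0,0],[0,0,0],[0,0,0]],"yaw":[0,0,0,0,0,0,0,0]}' 1
cat > look.py <<'E'
from h import *
import sys
s=arm.observe();p,d=imaging.camera("wrist");cv2.imwrite(f"pics/{sys.argv[1]}.png",p[:,:,::-1]);W=wcloud(s,d);z=W[...,2];print(s['tool_pos'],s['tcp_rot'],s['q'])
k=(d>0)&(np.abs(W[...,0]-.4263)<.06)&(np.abs(W[...,1]+.2)<.11)&(np.mgrid[:384,:512][0]<225)
for lo,hi in((.064,.08),(.03,.08)):
    X=W[k&(z>lo)&(z<hi)];print(lo,len(X),rect(X),np.median(X[:,2]),"y range",X[:,1].min(),X[:,1].max())
E
python3 look.py w4
```

```text
clock: 10.55
tool_pos: [0.4251, -0.2476, 0.2139]
tcp_rot: [-179.9, -0.1, 81.6]
contact_force: [0.1, 0.4, 0.3]
finger_gap: 1.0
finger_force: 0.0
clock: 11.55
tool_pos: [0.4255, -0.2473, 0.2149]
tcp_rot: [180.0, 0.0, 81.5]
contact_force: [0.4, 1.0, -0.7]
finger_gap: 1.001
finger_force: 0.0
[ 0.42553507 -0.24731578  0.21494882] [1.79998865e+02 1.52786321e-03 8.15352674e+01] [ 73.90819425  16.86134182 -54.71735019 109.57148037  15.64453041
  61.41508968   4.29036965]
0.064 2165 (array([ 427.1, -203.3]), array([109. ,  21.9]), 81.0) 0.0702635706993637 y range -0.2582272604869228 -0.14813064430194423
0.03 2528 (array([ 427.2, -202.7]), array([153.2,  21.9]), 81.0) 0.07010981745391433 y range -0.27887442234998183 -0.12643283634001362
```

```bash
python3 -m creep '{"linear":[[0.02,-0.003,0.01],[0.04,-0.005,0.035],[0.0445,-0.005,0.065],[0.0445,-0.005,0.095],[0.0445,-0.005,0.12],[0.0445,-0.005,0.137],[0.0445,-0.005,0.145],[0.0445,-0.005,0.145]],"yaw":[0.5,0.5,0.5,0.5,0.5,0.5,0.5,0.5]}' 1; python3 look.py w5
```

```text
clock: 12.6
tool_pos: [0.4273, -0.2024, 0.0699]
tcp_rot: [-180.0, -0.0, 81.0]
contact_force: [0.7, -0.4, 0.3]
finger_gap: 0.996
finger_force: 0.0
[ 0.42728996 -0.20243499  0.06990994] [-1.79993068e+02 -1.48922892e-02  8.10471508e+01] [ 61.49425255  27.605828   -47.33031233 119.32846976  28.81718646
  44.94184669 -12.60887948]
0.064 2993 (array([ 431.5, -175.3]), array([54.1, 22.1]), 81.5) 0.07022265877330115 y range -0.20317666334861176 -0.1471906943449993
0.03 3688 (array([ 433.1, -164.5]), array([76. , 22.1]), 81.5) 0.0700333022703598 y range -0.20317666334861176 -0.12636755123384802
```

View pics/w5.png

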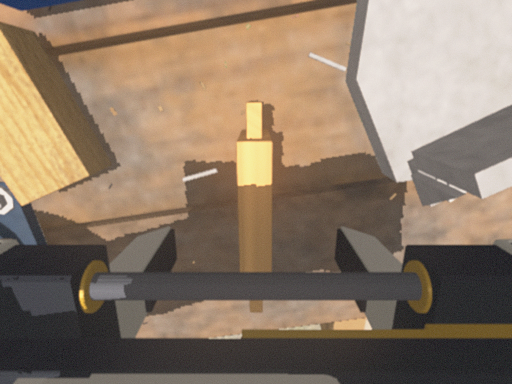

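Wrist view: rail at (255,190) runs straight down the middle between the open fingers (tips near (160,230) and (350,230)). Descend and grip.

```bash
python3 -m creep '{"linear":[[0,0,0.008],[0,0,0.018],[0,0,0.028],[0,0,0.038],[0,0,0.047],[0,0,0.052],[0,0,0.054],[0,0,0.054]],"yaw":[0,0,0,0,0,0,0,0]}' 1
python3 -m creep '{"linear":[[0,0,0],[0,0,0],[0,0,0],[0,0,0],[0,0,0],[0,0,0],[0,0,0],[0,0,0]],"yaw":[0,0,0,0,0,0,0,0]}' 0
```

```text
clock: 13.65
tool_pos: [0.4273, -0.2025, 0.0159]
tcp_rot: [180.0, -0.0, 81.0]
contact_force: [0.6, 0.0, 0.4]
finger_gap: 0.997
finger_force: 0.0
clock: 14.65
tool_pos: [0.4272, -0.2025, 0.0159]
tcp_rot: [180.0, -0.0, 81.0]
contact_force: [0.7, -0.2, 0.2]
finger_gap: 0.237
finger_force: 30.0
```

```bash
python3 -m creep '{"linear":[[0,0,-0.005],[0,0,-0.02],[0,0,-0.045],[0,0,-0.075],[0,0,-0.11],[0,0,-0.14],[0,0,-0.16],[0,0,-0.165]],"yaw":[0,0,0,0,0,0,0,0]}' 0
cat > held.py <<'E'
from h import *
s=arm.observe();p,d=imaging.camera("wrist")
c=imaging.calibration("wrist");v,u=np.mgrid[:384,:512];T=c['T_tool_cam']
P=np.stack([(u-c['cx'])/c['fx']*d,(v-c['cy'])/c['fy']*d,d],-1)@T[:3,:3].T+T[:3,3]
k=(d>0)&(v<225)&(np.abs(P[...,1])<.02)&(P[...,2]<.02)&(P[...,2]>-.08)&(P[...,0]>0)&(P[...,0]<.1)
X=P[k];print("held pts",k.sum(),"rect xy tool",rect(X));b=X[X[:,0]<.05];A=np.c_[b[:,0],np.ones(len(b))];f=np.linalg.lstsq(A,b[:,2],rcond=None)[0]
print("top z(tool)=%.4f at x=0, slope %.4f; xmax %.4f"%(f[1],f[0],X[:,0].max()),s['tool_pos'],s['tcp_rot'],s['contact_force'])
a=np.radians(s['tcp_rot'][2]);xt=np.array([np.cos(a),np.sin(a)]);yt=np.array([np.sin(a),-np.cos(a)])
for q in([.43,-.02],[.48,.1],[.515,.23],[.5336,.3241]):
    e=np.array(q)-s['tool_pos'][:2];print(q,np.round([e@xt,e@yt],4))
E
python3 held.py
```

```text
clock: 15.65
tool_pos: [0.4279, -0.2028, 0.1827]
tcp_rot: [179.9, 0.1, 81.0]
contact_force: [-0.1, -0.7, -2.2]
finger_gap: 0.239
finger_force: 30.0
held pts 4887 rect xy tool (array([50. ,  0.2]), array([22., 53.]), 89.8)
top z(tool)=-0.0541 at x=0, slope -0.0045; xmax 0.0765 [ 0.42790154 -0.20279999  0.18272792] [1.79860322e+02 1.05645813e-01 8.10463171e+01] [-0.1466777  -0.65757419 -2.16647167]
[0.43, -0.02] [ 0.1809 -0.0264]
[0.48, 0.1] [0.3072 0.0043]
[0.515, 0.23] [0.4411 0.0187]
[0.5336, 0.3241] [0.5369 0.0224]
```

```bash
python3 -m creep '{"linear":[[0.02,-0.003,0],[0.06,-0.009,0],[0.105,-0.016,0],[0.15,-0.022,0],[0.2,-0.02,0],[0.25,-0.01,0],[0.3,0.002,0],[0.345,0.01,0]],"yaw":[0,-1,-3,-6,-9,-12,-15,-18]}' 0
python3 held.py
```

```text
clock: 16.7
tool_pos: [0.4897, 0.1396, 0.1799]
tcp_rot: [-179.9, -0.0, 99.2]
contact_force: [0.9, 0.3, -2.0]
finger_gap: 0.239
finger_force: 30.0
held pts 4873 rect xy tool (array([50.1, -0.2]), array([22.1, 52.7]), 89.8)
top z(tool)=-0.0543 at x=0, slope 0.0007; xmax 0.0765 [0.48969524 0.1396114  0.17994113] [-1.79894609e+02 -4.86900771e-02  9.92387009e+01] [ 0.86426203  0.31059756 -1.96550825]
[0.43, -0.02] [-0.148  -0.0845]
[0.48, 0.1] [-0.0375 -0.0159]
[0.515, 0.23] [0.0852 0.0395]
[0.5336, 0.3241] [0.175 0.073]
```

```bash
python3 -m creep '{"linear":[[0.035,0.015,0],[0.07,0.03,0],[0.105,0.045,0],[0.135,0.057,0],[0.158,0.066,0],[0.17,0.071,0],[0.175,0.073,0],[0.175,0.073,0]],"yaw":[-1,-1.5,-1.8,-1.8,-1.8,-1.8,-1.8,-1.8]}' 0
cat > vice.py <<'E'
from h import *
import sys
s=arm.observe();p,d=imaging.camera("wrist");cv2.imwrite(f"pics/{sys.argv[1]}.png",p[:,:,::-1]);W=wcloud(s,d)
print(s['tool_pos'],s['tcp_rot'])
def lin(W,p,d,nm,kk):
    z=W[...,2];hsv=cv2.cvtColor(p,cv2.COLOR_RGB2HSV)
    m=((d>0)&(z>.057)&(z<.073)&(hsv[...,0]<18)&(hsv[...,1]>110)&kk&(np.abs(W[...,0]-.534)<.07)&(np.abs(W[...,1]-.324)<.1)).astype(np.uint8)
    n,l,st,ce=cv2.connectedComponentsWithStats(m)
    for i in range(1,n):
        if st[i,4]>25:
            X=W[l==i]; y=X[:,1];f=np.polyfit(y,X[:,0],1);yaw=-np.degrees(np.arctan(f[0]))
            print(nm,st[i],rect(X),"x at y=.3241+: ",np.round(np.polyval(f,.3241),4),"yaw",round(yaw,2),"y",y.min(),y.max())
v,u=np.mgrid[:384,:512]
lin(W,p,d,"wrist",(v<235))
p,d=imaging.camera("scene");np.savez("scene2.npz",p=p,d=d);cv2.imwrite(f"pics/s_{sys.argv[1]}.png",cv2.resize(p[150:320,130:300,::-1],None,fx=3.5,fy=3.5));lin(cloud("scene",d),p,d,"scene",v>0)
E
python3 vice.py w6; python3 held.py
```

```text
clock: 17.75
tool_pos: [0.535, 0.3206, 0.1806]
tcp_rot: [-180.0, 0.0, 100.8]
contact_force: [0.6, -0.1, -2.4]
finger_gap: 0.239
finger_force: 30.0
[0.53504093 0.32055062 0.18059373] [-1.79959710e+02  3.20131434e-02  1.00840721e+02]
wrist [ 219  109   14  119 1172] (array([505.5, 322.5]), array([ 11.9, 120.6]), 11.1) x at y=.3241+:  0.5043 yaw 9.66 y 0.26251195723292287 0.38207433772751864
wrist [ 277  109   13  118 1065] (array([560. , 333.3]), array([ 11.4, 119.9]), 11.2) x at y=.3241+:  0.563 yaw 12.42 y 0.275218190740826 0.39305055484639273
scene [187 238  22  43 206] (array([559.4, 331. ]), array([ 11.8, 131.7]), 10.7) x at y=.3241+:  0.5593 yaw 10.11 y 0.26572221345921904 0.3953727638839928
scene [210 242  20  44 193] (array([504.9, 321.7]), array([ 11.8, 127.8]), 11.4) x at y=.3241+:  0.5039 yaw 11.0 y 0.25922065266852423 0.3848567605230161
held pts 4872 rect xy tool (array([50.2, -0.3]), array([22.1, 52.5]), 89.7)
top z(tool)=-0.0541 at x=0, slope -0.0016; xmax 0.0764 [0.53545568 0.31978927 0.18072521] [-1.79978240e+02  5.55463061e-02  1.00776737e+02] [ 0.2033954   0.5864451  -2.20974897]
[0.43, -0.02] [-0.3141 -0.1671]
[0.48, 0.1] [-0.2055 -0.0956]
[0.515, 0.23] [-0.0844 -0.0369]
[0.5336, 0.3241] [ 0.0046 -0.001 ]
```

View pics/w6.png

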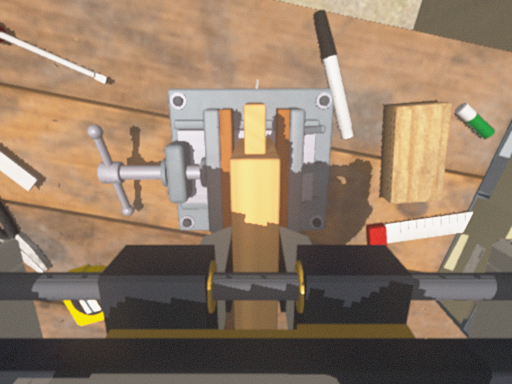

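Wrist view: rail (255,160) hangs centred over the gap between the liners (225,160) and (285,160), parallel to them. Partial descent with a small correction, then check.

```bash
python3 -m creep '{"linear":[[0.0015,-0.0003,0.005],[0.003,-0.0006,0.018],[0.0047,-0.0006,0.033],[0.0047,-0.0006,0.05],[0.0047,-0.0006,0.065],[0.0047,-0.0006,0.075],[0.0047,-0.0006,0.08],[0.0047,-0.0006,0.08]],"yaw":[0,0,0,0,0,0,0,0]}' 0
python3 vice.py w7; python3 held.py|head -2
python3 - <<'E'
import cv2
a=cv2.imread('pics/w7.png')[:260,120:400];b=cv2.imread('pics/s_w7.png')
cv2.imwrite('pics/c7.png',cv2.resize(a,None,fx=2.2,fy=2.2))
E
```

```text
clock: 18.9
tool_pos: [0.5338, 0.3255, 0.1007]
tcp_rot: [-180.0, 0.0, 100.8]
contact_force: [-0.7, 0.4, -2.1]
finger_gap: 0.24
finger_force: 30.0
[0.53381248 0.32554769 0.10071923] [-1.79984324e+02  1.52721762e-05  1.00848117e+02]
wrist [ 207  121   21  111 1794] (array([501.8, 340.7]), array([12. , 83.4]), 10.9) x at y=.3241+:  0.5053 yaw 10.74 y 0.2988593666715564 0.38233336687820324
wrist [ 282  121   20  111 1760] (array([556.3, 351.1]), array([11.6, 83.8]), 11.1) x at y=.3241+:  0.5613 yaw 10.92 y 0.3109272567137719 0.3929739289122687
scene [210 242  20  44 205] (array([504.6, 322.9]), array([ 12.3, 129.7]), 11.1) x at y=.3241+:  0.5039 yaw 11.01 y 0.2588441500031151 0.38581817401768587
scene [187 267   6  15  56] (array([550.4, 378.9]), array([ 9.3, 35.6]), 17.3) x at y=.3241+:  0.569 yaw 18.52 y 0.36273295192624 0.3959402074458789
held pts 4875 rect xy tool (array([50.1, -0.3]), array([22. , 52.6]), 89.8)
top z(tool)=-0.0541 at x=0, slope -0.0014; xmax 0.0764 [0.53415214 0.32588322 0.10144379] [ 1.79954032e+02 -2.27703757e-02  1.00845565e+02] [ 0.18429972  0.40213312 -2.27341246]
```

View pics/c7.png

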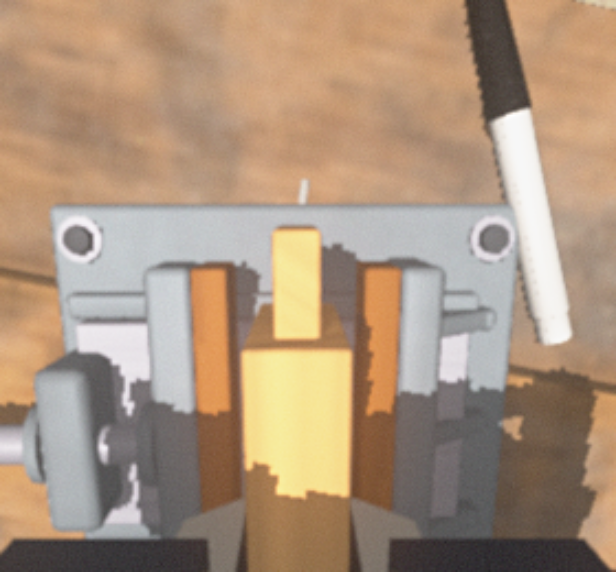

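Crop: the rail's tenon (297,285) and body (297,420) lie evenly between the liners (213 and 380 in the crop), parallel; remaining offset under 1 mm. Final descent.

```bash
python3 -m creep '{"linear":[[-0.0005,-0.0004,0.003],[-0.001,-0.0007,0.009],[-0.001,-0.0007,0.017],[-0.001,-0.0007,0.025],[-0.001,-0.0007,0.033],[-0.001,-0.0007,0.04],[-0.001,-0.0007,0.044],[-0.001,-0.0007,0.045]],"yaw":[0,0,0,0,0,0,0,0]}' 0
python3 -m creep '{"linear":[[0,0,0],[0,0,0],[0,0,0],[0,0,0],[0,0,0],[0,0,0],[0,0,0],[0,0,0]],"yaw":[0,0,0,0,0,0,0,0]}' 0
python3 vice.py w8; python3 held.py|head -2
python3 - <<'E'
import cv2
a=cv2.imread('pics/w8.png')[:260,120:400];b=cv2.imread('pics/s_w8.png')
a=cv2.resize(a,(400,372));b=cv2.resize(b[100:560],(400,310));b=cv2.copyMakeBorder(b,0,62,0,0,0)
cv2.imwrite('pics/c8.png',cv2.hconcat([a,b]))
E
```

```text
clock: 20.05
tool_pos: [0.5332, 0.3244, 0.0556]
tcp_rot: [-180.0, 0.0, 100.8]
contact_force: [1.1, -0.7, -1.7]
finger_gap: 0.235
finger_force: 30.0
clock: 21.05
tool_pos: [0.5334, 0.3244, 0.0559]
tcp_rot: [180.0, 0.0, 100.8]
contact_force: [-0.4, -1.4, -1.9]
finger_gap: 0.241
finger_force: 30.0
[0.53337957 0.32442148 0.05593557] [1.79998119e+02 7.38122322e-04 1.00844208e+02]
wrist [ 290  125   25  110 2230] (array([554.6, 359.9]), array([11.8, 66.1]), 11.2) x at y=.3241+:  0.561 yaw 10.83 y 0.3280877433886624 0.3930974335941547
wrist [ 195  126   27  109 2224] (array([500.2, 349.5]), array([12. , 65.8]), 10.9) x at y=.3241+:  0.5053 yaw 10.66 y 0.3163995059787647 0.3826169150301621
wrist [266 141   8   5  32] (array([530.8, 379.3]), array([3.9, 0.4]), 10.3) x at y=.3241+:  0.2962 yaw -76.75 y 0.37889542827351913 0.37967715640894417
wrist [237 142   7   4  26] (array([514.8, 376.2]), array([3.5, 0.3]), 10.8) x at y=.3241+:  0.3208 yaw -74.97 y 0.3757855983493737 0.37668853328523605
scene [210 248  17  39 177] (array([502.9, 331.3]), array([ 11.7, 110.6]), 10.4) x at y=.3241+:  0.5039 yaw 11.03 y 0.2771615445202042 0.3851635234097357
scene [187 256  11  26  93] (array([554.1, 361.4]), array([11.1, 71.1]), 12.1) x at y=.3241+:  0.565 yaw 15.47 y 0.3270598528684073 0.39602166128168326
held pts 4875 rect xy tool (array([50. , -0.2]), array([22.1, 52.7]), 89.7)
top z(tool)=-0.0541 at x=0, slope -0.0011; xmax 0.0764 [0.5333472  0.32442671 0.05590751] [-1.79997089e+02 -2.52569035e-03  1.00842506e+02] [ 0.21352301  0.66863402 -1.11174993]
```

View pics/c8.png

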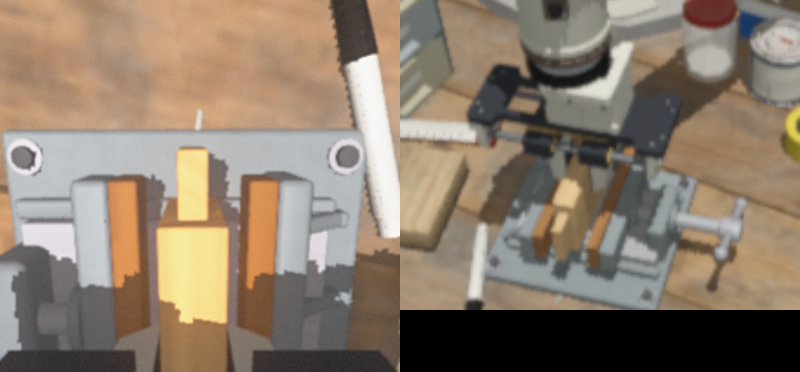

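The rail hangs centred and square between the liners (left panel: body at (193,260), liners at 124 and 260). Contact force is just its weight, and its lower edge is about 10 mm above the bed.

```bash
python3 -c "
from cell import finish_job;print(finish_job())"
```

```text
the job is handed in; nothing more can be done
None
```

I pressed the vice pedal to its stop and let it spring back, the jaw opened, and the rail is still gripped upright between the jaws, centred to within about 1 mm across them and roughly 10 mm above the bed, and the job was handed in at about 21 s (the judge returned no verdict).

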